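# Lock the sliding cover of a bone-screw case

## Robot

A 6-joint arm with a two-finger parallel gripper is mounted at the origin on the work surface. World frame = base frame: x ahead of the robot, y to its left, z up, the work surface at z = 0. Lengths are in mm, angles in rad, forces in N, time in s.
With the tool pointing down it reaches from about 350 to 775 mm from the base axis. Payload 7.3 kg.
Tool frame: the origin (TCP) lies at the centre of the arm's flange, where the gripper is bolted on; the fingertips stand 178 mm ahead of it and the grasp point (between the pads) lies 159 mm ahead of it; z points along the fingers, y is the direction in which the jaws open and shut (so a half turn about z gives the same grasp; the last joint's range is limited). The gripper opens to 92 mm and grips with 3 to 60 N. Pads are 19 mm wide; open, the fingers measure 130 mm over their backs; the gripper's body (75 mm by 190 mm) begins 47 mm behind the grasp point.
Start: joints at [1.086, 0.342, 1.524, -0, 1.275, -0.146], TCP at [174.465, 495.166, 404.741] pointing down, gripper open.
Joint ranges: [-2.53, 2.53], [-0.77, 2.02], [0.04, 2.7], [-1, 4.14], [0.28, 2.66], [-3.11, 3.11]. Speed limits (rad/s): [2.57, 2.57, 3.14, 3.14, 3.14, 3.14].

## Interface

Orientations are given as [roll, pitch, yaw] about the fixed x, y, z axes, in that order (R = Rz(yaw) Ry(pitch) Rx(roll)).
In Python, from plant import get_obs, capture, close_job gives the robot as it stands. The module is installed in compiled form; this text tells all that it offers.
- The arm moves only by the shell command python3 -m pendant 'ROWS'. ROWS is JSON, a list of rows, each a list of 3 entries, a list of its own where there are three numbers: the shift along the tool's x, y, z in m, then the turn, a rotation vector about the tool's x, y, z in rad, then the finger opening in m, from 0 to 0.0918. In form: [[[tx, ty, tz], [wx, wy, wz], fingers], ...]. A call has 1 to 10 rows; each row is the pose to reach, as a shift and turn from the pose commanded when the call began, along the tool's axes at that moment; what a row does not reach only later rows make up. A row lasts 1/12 s, in which the tool goes at most 41.7 mm and 7.16 degrees, less where a joint would pass 70% of its speed; a pose out of reach is approached as far as the arm can. A call with a gripper value outside its range is refused whole. The fingers move at their own pace and stop on an object; the grip force is fixed at half the most. Time passes only in rows, so rows that repeat a pose let the fingers close. It gives the time, the measured TCP pose, the force and the opening at its end, in the units of the state.
- get_obs(): the state, without advancing time (a new reading comes with each control period).
- capture(name): name is "side" or "top" or "wrist"; returns a dict with "color" (480x640x3 uint8, red, green, blue), "mtx" (3x3 intrinsics, pixels), "dist" ([k1, k2, p1, p2, k3] as OpenCV has them; the pictures are not rectified), "rvec" (rotation vector, rad) and "tvec" (3), from world to camera coordinates, as OpenCV has them. Camera axes: x right, y down, z forward; pixel columns grow to the right and rows downward; lengths in mm; the calibration is good to about 2 mm. A picture is of the moment at which its call begins. There is no depth.
- close_job(): hands the job in, once; it reports no verdict.
The state is a dict: "time": time; "joint_positions": joint angles; "dq": joint speeds; "tau": joint torques, N m; "tool_pos": TCP position; "tcp_rot": TCP orientation; "contact_force": force on the tool from outside, world axes, zero at the start; "moment": the same for the moment, N m; "grip_width": finger opening in mm.
Only numpy, scipy, OpenCV 4.12 (cv2) and the standard library are available. Lean on these libraries where they do the work, as an engineer would, in place of code of your own. Each camera call takes 0.05 s, during which the arm holds its last target. There are 200 camera calls.

## Task

Close the clear sliding cover over the green screws of the black case: press the orange spring pad behind the cover's blue bar down with the fingertips and, keeping it down, push the bar forward over the two steel stop teeth until the cover is fully home against its front stops. Then let the pad spring back up so that the teeth lock behind the bar, and draw the hand clear. Only press and push: do not lift the cover, and leave the jar, the loose gold screw and the small steel sleeve where they stand.

Things in the scene. Friction and masses are not known exactly. Their poses are not given: they have to be found in the camera images.
- case: Black screw case, fixed, 280 x 420 x 70 mm high (deck at z 70). Origin on the table, mid-width, on the tooth line. x: level, the way the cover closes, towards the green screws; y left; z up. On the deck: dark guide rails 13 mm high at |y| 80-95; screws 21 mm high, green at x 37-120, others at |y| over 110, x over -15; handles 44 mm high at |y| 196.
- spring_pad (a joint): Travel of the orange spring pad in m: 0 = up, 0.014 = fully down. It moves straight down wherever it is pressed and springs back: about 3 N starts it, 8.5 N at the bottom. Pressed by more than 8 mm (aim for 11 to 13) its teeth pass under the bar; pressed less they block it.
- pad_top (a point): Centre of the orange pad's flat pressing lane; goes down with it. Lane: case x -105 to 22 mm, y -40 to 40, its top 16 mm above the deck (z 86) when up, z 72 when fully down. Two steel stop teeth stand on the pad beside the lane: x -6 to 6, |y| 42 to 60, 12 mm above the lane. The fingertips may slide along the lane while pressing.
- cover: Sliding cover, about 0.35 kg: blue metal push bar with a clear plate (109 mm long, 35 mm above the deck) in front of it and side walls at |y| 66-72 mm, held under the rails' lips with 2 mm play. Slides along case x with a push of 1 to 5 N. Origin: under the middle of the bar, at deck height; axes as the case's.
- bar_back (a point): Middle of the push bar's back face (the face to push, towards case +x). Bar: 144 mm long across the case, 12 thick, from 20 to 38 mm above the deck; the pad runs on beneath it. This face is at case x -52 to -24 mm at the start (bar behind the teeth) and at x +9 when home against the front stops, where the teeth rise 3 mm behind it.
- jar_mid (a point): Middle of a small amber jar, 40 mm wide and 50 mm high, standing loose on the deck, in the left or right rear corner; leave alone.
- screw_mid (a point): Middle of a loose gold screw, 18 mm wide and 50 mm high, standing on its head on the deck, in the other rear corner; leave alone.
- sleeve_mid (a point): Middle of a loose steel sleeve (short tube), 18 mm wide and 16 mm high, standing upright on the deck just behind the pad, at about case x -123 mm; leave alone.
There are look-alikes about, which are no part of the job. What is meant by the cover is not purple or turquoise, and is the smaller of those in its own colour.

How it is judged (in metres and radians):
On the way, in this order (a step that is already met when the one before it is completed fails the run):
1. the fingers hold the spring pad down (more than 7.5 mm) while the bar is still behind the teeth (value of joint spring_pad above 0.0075 m and x of bar_back in the frame of case below -0.012 m and contact force between the fingers and case above 1 N), for 0.1 s.
2. with the pad still held down, the bar is pushed over the teeth (value of joint spring_pad above 0.006 m and x of bar_back in the frame of case above 0.003 m), for 0.05 s.
At the end, for the whole second after the job is handed in: The cover is home and locked: the bar's back face more than 4.5 mm past the tooth line (9 mm is home), the spring pad back up to within 3 mm of its top, the cover at rest (x of bar_back in the frame of case above 0.0045 m and value of joint spring_pad below 0.003 m and linear speed of cover below 0.02 m/s); the robot touches nothing.
It fails at once if the cover is lifted out of its track (bar more than 6 mm up, or tipped more than 0.1 rad) (z of bar_back in the frame of case above 0.105 m or angle between bar_back's own z axis and vertical above 0.1 rad).
It fails at once if the jar, loose screw or sleeve is moved more than 15 mm (distance of any of jar_mid, screw_mid, sleeve_mid from where it was at the start of the episode above 0.015 m).
It also fails if it takes over 32 s, if anything falls off the work surface, if the arm or the gripper's body presses on something with over 40 N, if the wrist force passes 120 N, or if a joint passes its speed limit or range.

## Working session

There is one attempt and no reset: what is moved stays moved. The work goes in short steps, Python scripts to look and compute and a shell command to move; the robot and the scene stay as the last step left them, time stands still between calls to the robot, and variables do not carry over. Pictures are saved under pics/ and viewed, about 8 in all and at most 12, crops included, and the job is handed in when it is done.

```bash
mkdir -p pics; python3 - <<'E'
from plant import *
import cv2,pickle
o=get_obs();print(o)
for n in("top","side"):
    c=capture(n);pickle.dump(c,open(n+".pkl","wb"));cv2.imwrite(f"pics/{n}0.png",c["color"][:,:,::-1])
    print(n,c["mtx"].tolist(),c["rvec"],c["tvec"],c["dist"])
E
```

```text
{'time': 0.0, 'joint_positions': array([ 1.08602045e+00,  3.42720338e-01,  1.52501857e+00, -1.50352159e-06,
        1.27539640e+00, -1.46035482e-01]), 'dq': array([-4.81605531e-04,  8.00682402e-04,  1.54695983e-05,  1.10244772e-03,
       -1.86418982e-03,  1.67936759e-05]), 'tau': array([-3.04554296e-04, -4.31236446e+01, -2.44223696e+01,  7.18862540e-02,
        5.56028215e-02, -1.12452753e-04]), 'tool_pos': array([174.38988154, 495.04589758, 404.04544968]), 'tcp_rot': array([-3.14006622e+00, -2.23059197e-04,  2.80285252e+00]), 'contact_force': array([-1.02112051, -0.01345854,  0.49442078]), 'moment': array([0.00635656, 0.03526003, 0.04224352]), 'grip_width': 91.81729711387186}
top [[507.5325295820677, 0.0, 313.31792048237446], [0.0, 507.5325295820677, 242.1235817888889], [0.0, 0.0, 1.0]] [ 2.22192726 -1.9884733   0.20341306] [ -82.71632596  385.70876797 1192.1593519 ] [-0.10370516  0.          0.          0.          0.        ]
side [[615.8022210768545, 0.0, 319.0298574572412], [0.0, 615.8022210768545, 232.8337474481528], [0.0, 0.0, 1.0]] [ 0.32309688 -2.56122522  1.50216277] [ 375.27064073  150.13811608 1520.27542444] [-0.03198944  0.          0.          0.          0.        ]
```

View pics/top0.png

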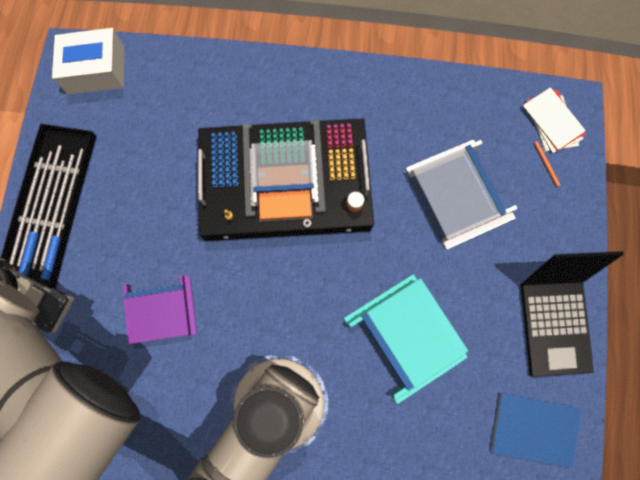

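View pics/side0.png

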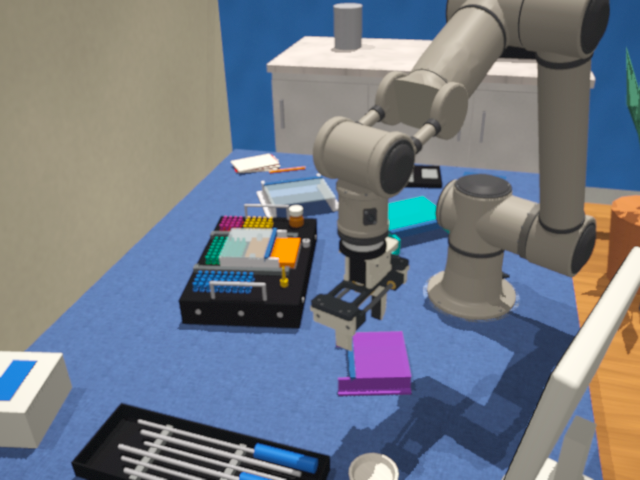

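The covers in the top view are:
- white/clear with a blue bar, on the case, about (285,170)
- larger white one with a blue bar, about (460,195)
- purple, about (160,312)
- turquoise, about (410,335)

The one on the case fits: it isn't purple or turquoise, it is the smaller of the two white ones, and it covers the rails and pad. The jar is at (355,202), the gold screw at (229,214) and the sleeve at (307,223). I'll confirm in a crop and measure.

```bash
cat > h.py <<'E'
import cv2,numpy as np,pickle
def ray(c,px,z):
    u=cv2.undistortPoints(np.array(px,float).reshape(-1,1,2),c["mtx"],c["dist"]).reshape(-1,2)
    R=cv2.Rodrigues(c["rvec"])[0];t=np.array(c["tvec"]).ravel();o=-R.T@t
    d=np.c_[u,np.ones(len(u))]@R
    return o+d*((z-o[2])/d[:,2])[:,None]
def proj(c,P): return cv2.projectPoints(np.array(P,float),c["rvec"],c["tvec"],c["mtx"],c["dist"])[0].reshape(-1,2)
def big(m):
    cs=cv2.findContours(m.astype(np.uint8),cv2.RETR_EXTERNAL,cv2.CHAIN_APPROX_NONE)[0]
    return max(cs,key=cv2.contourArea)
E
python3 - <<'E'
from h import *
c=pickle.load(open("top.pkl","rb"));im=c["color"]
hsv=cv2.cvtColor(im,cv2.COLOR_RGB2HSV);H,S,V=cv2.split(hsv)
roi=np.zeros(H.shape,bool);roi[110:245,190:380]=1
def rep(n,m,z):
    k=big(m&roi);r=cv2.minAreaRect(k);b=cv2.boxPoints(r);print(n,cv2.contourArea(k));print(np.c_[b,ray(c,b,z)[:,:2]].round(1))
rep("orange",(H>5)&(H<20)&(S>180)&(V>150),86)
rep("bluebar",(H>100)&(H<125)&(S>120)&(V>60)&(np.arange(480)[:,None]>178)&(np.arange(640)[None]>245),108)
m=(V<60);k=cv2.convexHull(big(cv2.morphologyEx((m&roi).astype(np.uint8),cv2.MORPH_CLOSE,np.ones((15,15)))))
a=cv2.approxPolyDP(k,6,True).reshape(-1,2);print(np.c_[a,ray(c,a,70)[:,:2]].round(1))
cr=cv2.resize(im[110:250,190:380],None,fx=4,fy=4,interpolation=cv2.INTER_CUBIC);cv2.imwrite("pics/crop.png",cr[:,:,::-1])
E
```

```text
orange 0.0
[[261.  194.  485.7  96.3]
 [261.  194.  485.7  96.3]
 [261.  194.  485.7  96.3]
 [261.  194.  485.7  96.3]]
bluebar 177.5
[[253.8 187.2 493.9 112.2]
 [311.9 183.9 516.8 -22.5]
 [312.2 188.2 506.4 -24.3]
 [254.1 191.5 483.6 110.2]]
[[ 363.   120.   711.  -129.5]
 [ 368.   231.   427.5 -166.6]
 [ 200.   236.   371.2  229.9]
 [ 199.   129.   642.6  276.8]]
```

View pics/crop.png

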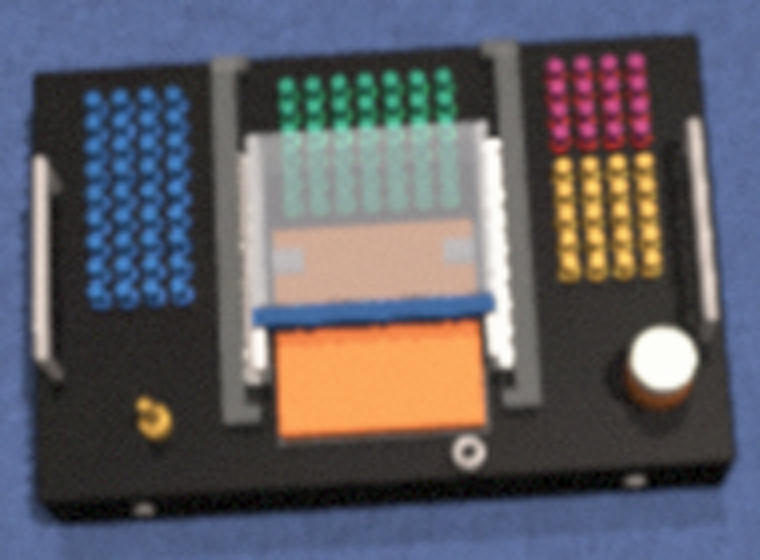

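The crop confirms it: the clear cover with the blue bar sits in the case rails. In crop pixels, the bar runs (255,320)-(494,303), the teeth show through the plate at (287,262) and (460,250), and the sleeve is at (469,451), behind the pad's right side.

```bash
python3 - <<'E'
from h import *
c=pickle.load(open("top.pkl","rb"))
def g(n,p,z):
    q=ray(c,np.array(p,float)/4+[190,110]-0.4,z)[:,:2];print(n,q.round(1).tolist());return q
f=lambda a,b:np.degrees(np.arctan2(*( (a-b)[::-1])))
t=g("teeth",[(287,262),(460,250)],98)
r=g("padrear",[(278,438),(487,428)],86)
b=g("barback",[(257,327),(494,309)],108)
d=g("deck FL FR RR RL",[(35,75),(697,37),(732,458),(38,500)],70)
gr=g("rails rear(L,R outer)",[(222,423),(542,402)],83)
fr=g("rails front",[(212,60),(516,42)],83)
j=g("jar sleeve",[(663,352)],120);s=g("sleeve",[(469,451)],86);k=g("screw base/top",[(155,425),(145,402)],95)
for n,q in(("t",t),("r",r),("b",b),("dF",d[:2]),("dR",d[[3,2]])):print(n,"yaw",f(q[0],q[1])-90, "mid",q.mean(0).round(1),"len",np.linalg.norm(q[0]-q[1]).round(1))
print("side",f(d[0],d[3]),f(d[1],d[2]),f(fr[0],gr[0]),f(fr[1],gr[1]),"len",np.linalg.norm(d[0]-d[3]),np.linalg.norm(d[1]-d[2]))
E
```

```text
teeth [[528.8, 100.1], [547.5, -1.5]]
padrear [[423.9, 92.6], [443.5, -29.3]]
barback [[483.8, 110.8], [509.9, -26.0]]
deck FL FR RR RL [[644.2, 278.8], [714.3, -131.4], [445.5, -176.1], [374.3, 232.6]]
rails rear(L,R outer) [[430.1, 127.3], [463.7, -59.8]]
rails front [[659.8, 166.5], [691.9, -19.4]]
jar sleeve [[491.1, -126.4]]
sleeve [[428.5, -20.3]]
screw base/top [[421.6, 164.4], [434.8, 172.4]]
t yaw 10.421193206642897 mid [538.1  49.3] len 103.3
r yaw 9.135130817405297 mid [433.7  31.7] len 123.4
b yaw 10.80707356439207 mid [496.8  42.4] len 139.3
dF yaw 9.704202032265016 mid [679.3  73.7] len 416.1
dR yaw 9.881165149176994 mid [409.9  28.3] len 414.8
side 9.705829475560634 9.431836539327799 9.673129007928011 10.025822313001187 len 273.789767801876 272.5116242707576
```

```bash
python3 -m pendant '[[[-0.218,-0.165,0],[0,0,-0.255],0],[[-0.218,-0.165,0],[0,0,-0.255],0],[[-0.218,-0.165,0],[0,0,-0.255],0],[[-0.218,-0.165,0],[0,0,-0.255],0],[[-0.218,-0.165,0],[0,0,-0.255],0],[[-0.218,-0.165,0],[0,0,-0.255],0],[[-0.218,-0.165,0],[0,0,-0.255],0],[[-0.218,-0.165,0],[0,0,-0.255],0],[[-0.218,-0.165,0],[0,0,-0.255],0],[[-0.218,-0.165,0],[0,0,-0.255],0]]'
```

```text
time: 0.93
tool_pos: [325.1, 267.2, 404.6]
tcp_rot: [3.141, -0.001, 3.057]
contact_force: [0.4, -0.4, -0.6]
grip_width: 30.0
```

```bash
python3 -m pendant '[[[-0.170,-0.2145,0.06],[0,0,-0.255],0],[[-0.170,-0.2145,0.06],[0,0,-0.255],0],[[-0.170,-0.2145,0.06],[0,0,-0.255],0],[[-0.170,-0.2145,0.06],[0,0,-0.255],0],[[-0.170,-0.2145,0.06],[0,0,-0.255],0],[[-0.170,-0.2145,0.06],[0,0,-0.255],0],[[-0.170,-0.2145,0.06],[0,0,-0.255],0],[[-0.170,-0.2145,0.06],[0,0,-0.255],0],[[-0.170,-0.2145,0.06],[0,0,-0.255],0],[[-0.170,-0.2145,0.06],[0,0,-0.255],0]]'
python3 - <<'E'
from plant import *
import cv2,pickle
c=capture("wrist");pickle.dump(c,open("w.pkl","wb"));cv2.imwrite("pics/w1.png",c["color"][:,:,::-1]);print(get_obs()["tcp_rot"])
E
```

```text
time: 1.77
tool_pos: [476.4, 40.4, 344.4]
tcp_rot: [3.141, -0.001, -2.969]
contact_force: [-0.7, 0.9, 0.5]
grip_width: 0.5
[ 3.14084802e+00 -6.66477403e-04 -2.96844559e+00]
```

View pics/w1.png

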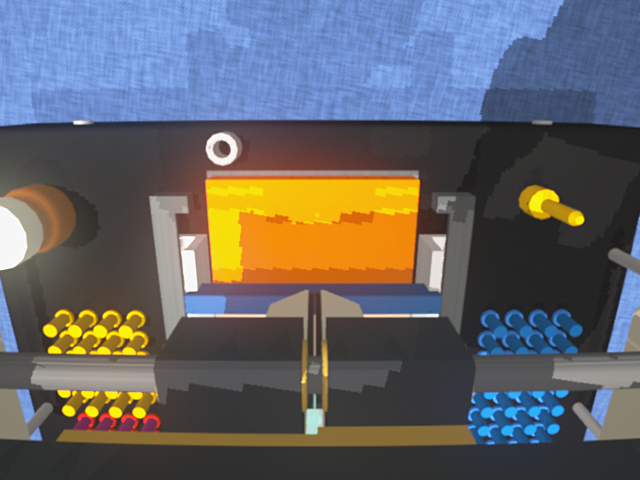

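The wrist view shows the orange lane at (206-420, 179-284), the bar behind the fingertips with ends near (187,296) and (441,294), and the sleeve at (223,149). I'll cross-check the case and bar poses from this view.

```bash
python3 - <<'E'
from h import *
c=pickle.load(open("w.pkl","rb"));R=cv2.Rodrigues(c["rvec"])[0];print("cam",-R.T@np.ravel(c["tvec"]),R[2])
cs=np.array([[.9855,.170],[-.170,.9855]])
def g(n,p,z):
    q=ray(c,p,z)[:,:2];print(n,q.round(1).tolist(),"case",((q-[537.5,49.7])@cs.T).round(1).tolist())
g("pad rear",[(206,179),(420,179)],86)
hsv=cv2.cvtColor(c["color"],cv2.COLOR_RGB2HSV);
for u in(230,270,360,400):print(u,[(v,hsv[v,u].tolist()) for v in range(276,320,3)])
g("bar bottom z90",[(230,284),(400,284)],90);g("bar top-back z108",[(190,295),(440,295)],108)
g("sleeve",[(223,147)],86);
print("tips",proj(c,[[476.4,40.4,166.4],[476.4-9.5*.9855,40.4-9.5*.17,166.4],[476.4+9.5*.9855,40.4+9.5*.17,166.4]]))
E
```

```text
cam [395.23129912  27.25726597 323.81226765] [ 0.29723505  0.05189027 -0.95339327]
pad rear [[444.7, -25.6], [424.3, 92.5]] case [[-104.3, -58.4], [-104.3, 61.4]]
230 [(276, [22, 245, 247]), (279, [22, 247, 248]), (282, [16, 203, 255]), (285, [157, 63, 118]), (288, [158, 64, 119]), (291, [159, 64, 116]), (294, [157, 63, 113]), (297, [123, 71, 150]), (300, [122, 74, 151]), (303, [120, 72, 148]), (306, [119, 77, 149]), (309, [117, 82, 149]), (312, [115, 91, 146]), (315, [18, 53, 252]), (318, [0, 58, 88])]
270 [(276, [13, 222, 211]), (279, [13, 221, 211]), (282, [11, 201, 203]), (285, [158, 72, 106]), (288, [162, 73, 109]), (291, [158, 66, 104]), (294, [154, 63, 101]), (297, [121, 74, 144]), (300, [119, 80, 144]), (303, [120, 64, 143]), (306, [15, 51, 160]), (309, [16, 60, 166]), (312, [17, 57, 165]), (315, [17, 53, 163]), (318, [2, 61, 79])]
360 [(276, [13, 229, 203]), (279, [13, 225, 203]), (282, [12, 207, 195]), (285, [138, 64, 95]), (288, [137, 62, 95]), (291, [135, 64, 95]), (294, [130, 61, 96]), (297, [113, 103, 143]), (300, [112, 110, 144]), (303, [111, 116, 143]), (306, [114, 56, 137]), (309, [15, 28, 146]), (312, [18, 52, 158]), (315, [19, 51, 160]), (318, [8, 46, 67])]
400 [(276, [13, 221, 200]), (279, [13, 223, 199]), (282, [11, 196, 189]), (285, [123, 73, 98]), (288, [123, 68, 97]), (291, [122, 71, 97]), (294, [118, 74, 100]), (297, [110, 121, 145]), (300, [110, 124, 144]), (303, [109, 125, 143]), (306, [108, 129, 144]), (309, [109, 129, 146]), (312, [108, 138, 144]), (315, [18, 53, 252]), (318, [4, 31, 65])]
bar bottom z90 [[503.9, -4.5], [486.7, 94.9]] case [[-42.3, -47.7], [-42.3, 53.2]]
bar top-back z108 [[506.0, -23.3], [482.4, 113.2]] case [[-43.4, -66.6], [-43.5, 72.0]]
sleeve [[425.5, -18.1]] case [[-121.9, -47.8]]
tips [[311.86191302 315.0714683 ]
 [311.83396284 293.85501855]
 [311.88958556 335.53890424]]
```

```bash
python3 -m pendant '[[[0,0.001,0.025],[0,0,0],0],[[0,0.001,0.05],[0,0,0],0],[[0,0.001,0.07],[0,0,0],0],[[0,0.001,0.078],[0,0,0],0],[[0,0.001,0.081],[0,0,0],0],[[0,0.001,0.084],[0,0,0],0],[[0,0.001,0.086],[0,0,0],0],[[0,0.001,0.086],[0,0,0],0],[[0,0.001,0.086],[0,0,0],0]]'
```

```text
time: 2.57
tool_pos: [476.7, 40.4, 259.7]
tcp_rot: [3.142, 0.002, -2.97]
contact_force: [-1.8, 2.6, 5.3]
grip_width: 0.2
```

```bash
python3 -m pendant '[[[0,0,0.002],[0,0,0],0],[[0,0,0.004],[0,0,0],0],[[0,0,0.006],[0,0,0],0],[[0,0,0.008],[0,0,0],0],[[0,0,0.008],[0,0,0],0],[[0,0,0.008],[0,0,0],0],[[0,0,0.008],[0,0,0],0]]'
```

```text
time: 3.15
tool_pos: [476.8, 40.2, 251.8]
tcp_rot: [3.142, 0.002, -2.971]
contact_force: [-2.6, 3.4, 7.1]
grip_width: 0.1
```

```bash
python3 - <<'E'
from plant import *
import cv2,pickle
print(get_obs())
c=capture("side");cr=cv2.resize(c["color"][190:340,170:370],None,fx=4,fy=4,interpolation=cv2.INTER_CUBIC);cv2.imwrite("pics/s2.png",cr[:,:,::-1])
E
```

```text
{'time': 3.15, 'joint_positions': array([-7.63231916e-02,  4.48557647e-01,  1.84970760e+00,  7.62624371e-04,
        8.41301222e-01, -1.81852425e+00]), 'dq': array([ 0.00019305, -0.00090023, -0.00021974, -0.00060567, -0.0022604 ,
       -0.00099417]), 'tau': array([-1.79746091e+00, -3.84109032e+01, -1.73322862e+01, -8.29263255e-01,
       -8.37910417e-01,  2.03308016e-03]), 'tool_pos': array([476.84840507,  40.23751384, 251.78680813]), 'tcp_rot': array([ 3.14153726e+00,  2.10384910e-03, -2.97069569e+00]), 'contact_force': array([-2.61478479,  3.36445957,  7.05732314]), 'moment': array([0.72020293, 0.479575  , 0.07871455]), 'grip_width': 0.14600708563091255}
```

View pics/s2.png

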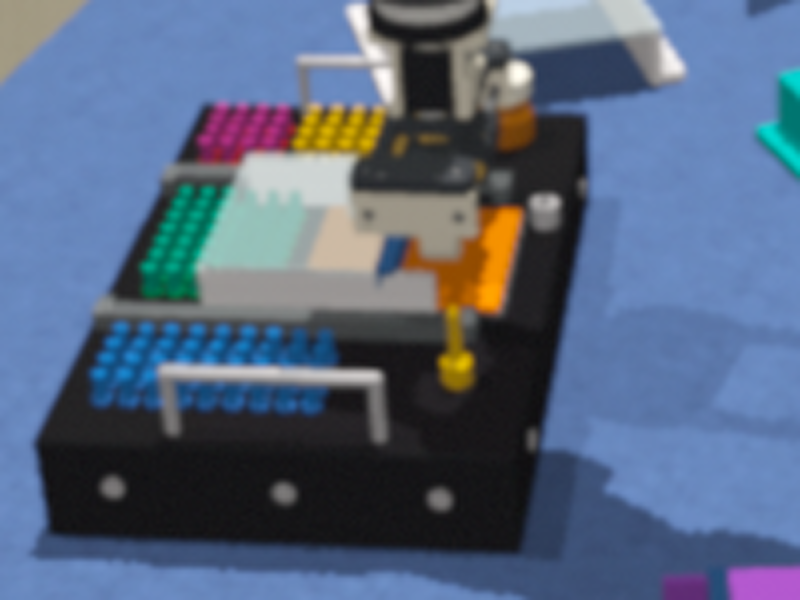

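The view shows the fingertips on the orange lane behind the bar, tip near (447,258). A wider block sits above them with its lower edge at about row 235. I'll check that block's height against the bar top by projection before pushing.

```bash
python3 - <<'E'
from h import *
c=pickle.load(open("side.pkl","rb"))
T=np.array([476.8,40.2,0]);ux=np.array([.9855,.17,0]);uy=np.array([-.17,.9855,0])
for x,y,z in[(0,19,74),(9.5,19,74),(-9.5,19,74),(37.5,30,140),(37.5,65,140),(37.5,95,140),(-37.5,95,140),(37.5,95,165),(9.5,19,108),(20,10,108)]:
    p=T+x*ux+y*uy+[0,0,z];print((x,y,z),((proj(c,[p])[0]-[170,190])*4).round())
E
```

```text
(0, 19, 74) [439. 271.]
(9.5, 19, 74) [424. 271.]
(-9.5, 19, 74) [454. 272.]
(37.5, 30, 140) [370. 187.]
(37.5, 65, 140) [360. 215.]
(37.5, 95, 140) [351. 241.]
(-37.5, 95, 140) [477. 244.]
(37.5, 95, 165) [348. 204.]
(9.5, 19, 108) [421. 224.]
(20, 10, 108) [407. 216.]
```

The block's lower edge matches the gripper body at z 140, well clear of the bar, which tops out at 108. Pushing now.

```bash
python3 -m pendant '[[[-0.004,0,0],[0,0,0],0],[[-0.008,0,0],[0,0,0],0],[[-0.012,0,0],[0,0,0],0],[[-0.016,0,0],[0,0,0],0],[[-0.020,0,0],[0,0,0],0],[[-0.024,0,0],[0,0,0],0],[[-0.028,0,0],[0,0,0],0],[[-0.03,0,0],[0,0,0],0],[[-0.03,0,0],[0,0,0],0]]'
```

```text
time: 3.95
tool_pos: [505.5, 44.8, 251.3]
tcp_rot: [-3.141, -0.002, -2.97]
contact_force: [-7.8, -1.7, 9.2]
grip_width: 0.4
```

```bash
python3 -m pendant '[[[-0.004,0,0],[0,0,0],0],[[-0.008,0,0],[0,0,0],0],[[-0.012,0,0],[0,0,0],0],[[-0.016,0,0],[0,0,0],0],[[-0.020,0,0],[0,0,0],0],[[-0.024,0,0],[0,0,0],0],[[-0.026,0,0],[0,0,0],0],[[-0.026,0,0],[0,0,0],0]]'
```

```text
time: 4.62
tool_pos: [531.2, 49.2, 251.3]
tcp_rot: [-3.141, -0.002, -2.97]
contact_force: [-6.6, -0.1, 8.2]
grip_width: 0.6
```

```bash
python3 -m pendant '[[[-0.001,0,0],[0,0,0],0],[[-0.002,0,0],[0,0,0],0],[[-0.003,0,0],[0,0,0],0],[[-0.004,0,0],[0,0,0],0],[[-0.005,0,0],[0,0,0],0],[[-0.006,0,0],[0,0,0],0],[[-0.006,0,0],[0,0,0],0]]'
```

```text
time: 5.2
tool_pos: [536.8, 50.2, 251.3]
tcp_rot: [-3.141, -0.003, -2.97]
contact_force: [-7.3, -1.5, 8.4]
grip_width: 0.7
```

Not at the stop yet by force, so I'll keep going in small steps.

```bash
python3 -m pendant '[[[-0.001,0,0],[0,0,0],0],[[-0.002,0,0],[0,0,0],0],[[-0.003,0,0],[0,0,0],0],[[-0.003,0,0],[0,0,0],0]]'
```

```text
time: 5.53
tool_pos: [537.9, 50.4, 251.4]
tcp_rot: [-3.141, -0.009, -2.97]
contact_force: [-19.7, -5.3, 17.5]
grip_width: 0.2
```

Home: the force rose to 20 N and motion stalled. I'll back off the bar with the pad still held, then lift.

```bash
python3 -m pendant '[[[0.002,0,0],[0,0,0],0],[[0.005,0,0],[0,0,0],0],[[0.008,0,0],[0,0,0],0],[[0.008,0,-0.003],[0,0,0],0],[[0.008,0,-0.008],[0,0,0],0],[[0.008,0,-0.014],[0,0,0],0],[[0.008,0,-0.022],[0,0,0],0],[[0.008,0,-0.045],[0,0,0],0],[[0.008,0,-0.08],[0,0,0],0],[[0.008,0,-0.12],[0,0,0],0]]' && python3 -m pendant '[[[0.03,0,-0.035],[0,0,0],0],[[0.07,0,-0.06],[0,0,0],0],[[0.10,0,-0.08],[0,0,0],0],[[0.10,0,-0.08],[0,0,0],0],[[0.10,0,-0.08],[0,0,0],0],[[0.10,0,-0.08],[0,0,0],0]]'
python3 - <<'E'
from plant import *
import cv2,pickle
c=capture("top");pickle.dump(c,open("t2.pkl","wb"))
cr=cv2.resize(c["color"][110:250,190:380],None,fx=4,fy=4,interpolation=cv2.INTER_CUBIC);cv2.imwrite("pics/t2.png",cr[:,:,::-1])
c=capture("wrist");pickle.dump(c,open("w2.pkl","wb"));cv2.imwrite("pics/w2.png",c["color"][:,:,::-1])
E
```

```text
time: 6.37
tool_pos: [531.9, 49.6, 370.5]
tcp_rot: [3.141, -0.005, -2.971]
contact_force: [1.0, 0.5, -0.1]
grip_width: 0.3
time: 6.87
tool_pos: [434.1, 32.7, 450.8]
tcp_rot: [-3.141, 0.001, -2.971]
contact_force: [0.0, 0.0, -0.5]
grip_width: 0.7
```

View pics/w2.png

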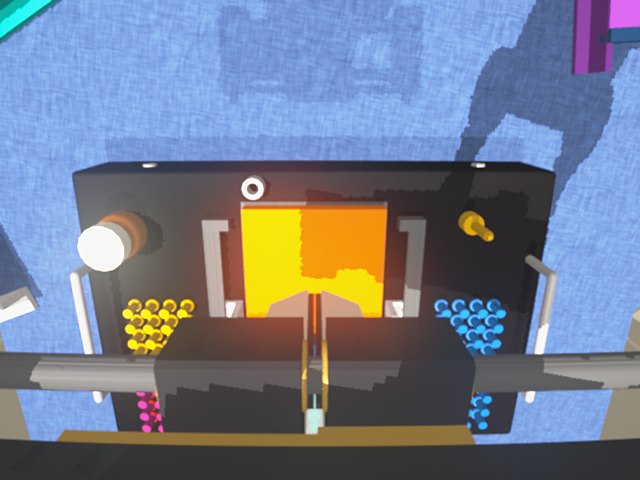

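View pics/t2.png

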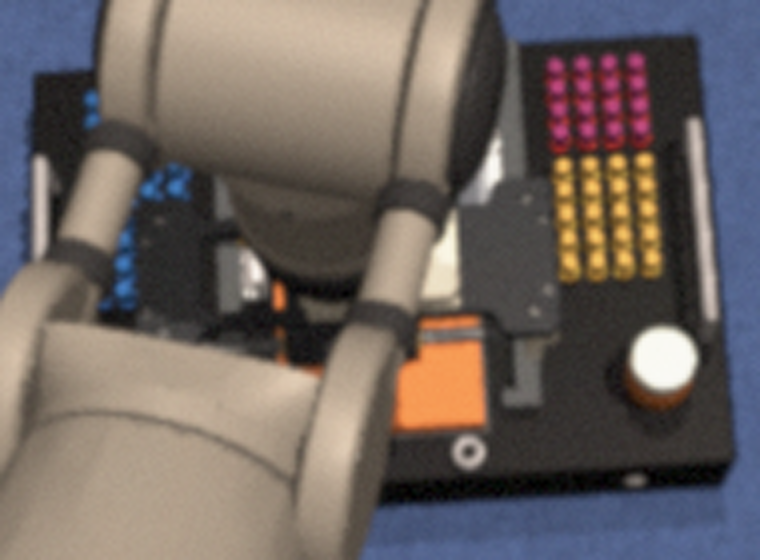

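Jar, sleeve and screw are where they were, but the arm hides the bar. I'll move it aside for a clear view.

```bash
python3 -m pendant '[[[0,0.35,0],[0,0,0],0],[[0,0.35,0],[0,0,0],0],[[0,0.35,0],[0,0,0],0],[[0,0.35,0],[0,0,0],0],[[0,0.35,0],[0,0,0],0],[[0,0.35,0],[0,0,0],0],[[0,0.35,0],[0,0,0],0],[[0,0.35,0],[0,0,0],0],[[0,0.35,0],[0,0,0],0],[[0,0.35,0],[0,0,0],0]]'
python3 - <<'E'
from plant import *
import cv2,pickle
c=capture("top");pickle.dump(c,open("t3.pkl","wb"))
cr=cv2.resize(c["color"][110:250,190:380],None,fx=4,fy=4,interpolation=cv2.INTER_CUBIC);cv2.imwrite("pics/t3.png",cr[:,:,::-1])
E
```

```text
time: 7.8
tool_pos: [374.0, 381.6, 448.2]
tcp_rot: [-3.141, -0.003, -2.966]
contact_force: [-0.2, -0.5, -0.9]
grip_width: 0.5
```

View pics/t3.png

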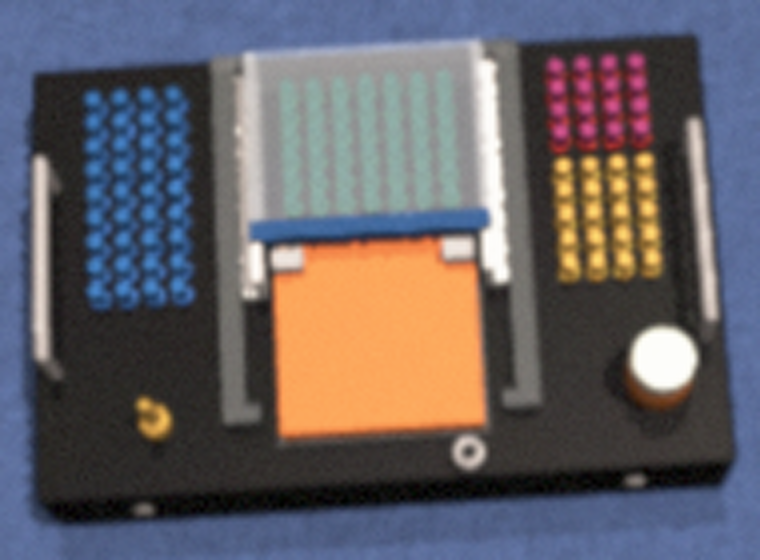

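The bar is now in front of both teeth, which are up and visible behind it at (287,258) and (460,248). It has moved about 86 crop pixels (roughly 52 mm), which puts its back face at about x +9, home. The pad's rear edge is back at its original pixels, so the pad is up. The jar, screw and sleeve have not shifted. Handing in.

```bash
python3 -c "
from plant import *
print(get_obs()['contact_force'],abs(get_obs()['dq']).max());close_job()"
```

```text
[ 0.67538177 -0.43192985 -0.99178242] 0.05402644382592589
the job is handed in; nothing more can be done
```

The cover is closed and locked, and I handed the job in at about 7.9 s of the 32 s allowed. `close_job` gave no verdict, so this rests on my own checks.

- **Press and push:** I pressed the orange pad down about 12.5 mm with closed fingertips. Keeping it down, I pushed the bar about 52 mm over the teeth, until the force rose to about 20 N and the motion stalled at the front stops. Then I backed off the bar, let the pad rise and drew the hand clear.
- **Final position:** The last top view shows the bar in front of both raised teeth. Its back face is at about x +9 mm, estimated from how far it moved in the picture.
- **Pad and loose parts:** The pad's rear edge is back where it started. The jar, gold screw and sleeve show no visible shift.
- **Robot:** It touches nothing; the force reading was within about 1 N of zero.
- **Disagreements:** None of the checks failed. The top and wrist views differed by 1–2 mm on the case and bar positions, within the camera calibration.

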